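# Close and pin the board-test jig and hold it shut

## Robot

A 6-joint arm with a two-finger parallel gripper is mounted at the origin on the work surface. World frame = base frame: x ahead of the robot, y to its left, z up, the work surface at z = 0. Lengths are in m, angles in degrees, forces in N, time in s.
With the tool pointing down it reaches from about 0.4 to 0.825 m from the base axis. Payload 7 kg.
Tool frame: the origin (TCP) lies midway between the tips of the shut fingers; the grasp point (between the pads) lies behind it (grip_point_offset is the z of the grasp point in the tool frame, in m); z points along the fingers, y is the direction in which the jaws open and shut (so a half turn about z gives the same grasp; the last joint's range is limited). The gripper opens to 85 mm and grips with 20 to 120 N. Pads are 22 mm wide; open, the fingers measure 114 mm over their backs; the gripper's body (76 mm by 85 mm) begins 54 mm behind the grasp point. The pads swing forward as they close: fully open they stand 13 mm farther back than shut.
Start: joints at [88.986, 20.546, 0.682, 0, -70.136, -16.507], TCP at [0.203, 0.644, 0.231] pointing down, gripper open.
Joint ranges: [-176.03, 176.03], [-82.01, 121.73], [-58.28, 71.71], [-173.87, 95.51], [-174.79, -0.11], [-173.66, 173.66]. Speed limits (degrees/s): [136.94, 136.94, 172.46, 180, 180, 180].

## Interface

Orientations are given as [roll, pitch, yaw] about the fixed x, y, z axes, in that order (R = Rz(yaw) Ry(pitch) Rx(roll)).
In Python, from bench import * gives the robot as it stands. The module is installed in compiled form; this text tells all that it offers.
- The arm moves only by the tool step_arm, never from a script. Its argument "targets" is a list of rows, each a list of 7 numbers: the shift along the world's x, y, z in mm, then the turn, a rotation vector about the world's x, y, z in rad, then the closure, from -1 (fully open) to 1 (shut). In form: [[x, y, z, wx, wy, wz, gripper], ...]. A call has 1 to 8 rows; each row shifts and turns the commanded pose from where the row before left it; what a row does not reach is not made up. A row lasts 1/10 s, in which the tool goes at most 50 mm and 8.59 degrees, less where a joint would pass 70% of its speed; a pose out of reach is approached as far as the arm can. A call with a gripper value outside its range is refused whole. The fingers move at their own pace and stop on an object; "force" is the grip in N (left out, the last holds). Time passes only in rows, so rows that do not move let the fingers close. It gives the time, the measured TCP pose, the force and the opening at its end, in the units of the state.
- get_obs(): the state, without advancing time (a new reading comes with each control period).
- read_camera(name): name is "side" or "top"; returns the picture (480x640x3 uint8, red, green, blue); there is no depth.
- camera_model(name): a dict with "fx", "fy", "cx", "cy" (pixels), "position" and "rotation" of the camera in the world. Camera axes: x right, y up, looking along -z (the intrinsics and any distortion apply to the point x, -y, -z); pixel columns grow to the right and rows downward; lengths in m; the calibration is good to about 2 mm. A picture is of the moment at which its call begins. camera_model takes no time and is no camera call.
- sign_off(): hands the job in, once; it reports no verdict.
Trained networks look in the newest picture that a camera, given by its name, has taken for a name from the list of things; names that differ only in an ending like _2 or _b are one class to them, and where a whole thing is asked for, a point or a joint stands for the part that bears it (a point fixed in the world has none). Each returns a list of dicts, best first, with "p" (0 to 1); they miss things now and then, are a little off and sometimes report something else, mostly with a low value. They report only what shows in the picture. A call takes as long as a camera call.
- boxes_of(camera, label): "point" ([x, y, z] in m, in world coordinates, good to about 4 mm: the middle of the surface that is visible of it).
- mark_of(camera, label): "point" ([x, y, z] in m, in world coordinates, good to about 4 mm: a listed point, or the origin of a listed thing).
The state is a dict: "time_s": time; "q": joint angles; "qd": joint speeds; "joint_torque": joint torques, N m; "tcp_pos": TCP position; "eef_rot": TCP orientation; "force": force on the tool from outside, world axes, zero at the start; "torque": the same for the moment, N m; "width": finger opening in m.
Only numpy, scipy, OpenCV 4.12 (cv2) and the standard library are available. Lean on these libraries where they do the work, as an engineer would, in place of code of your own. Each camera call takes 0.05 s, during which the arm holds its last target. There are 200 camera calls.

## Task

Swing the open lid of the circuit-board test jig down onto the spring-borne board, take the slimmer of the two pins out of the pin stand and push it straight down through the hole in the lid's tongue into the hole of the base, until its flange sits flat on the tongue and the lid is fully shut. The springs lift the lid again when you let go, so finish while still pressing it shut, with the pin fully home: do not let go at the end. Leave everything else where it is.

Things in the scene. Friction and masses are not known exactly. Their poses are not given: they have to be found in the camera images.
- jig: Board-test jig: aluminium base fixed to the bench, about 210 (x) x 140 (y) x 58 mm high; origin at the centre of its underside, z up. The lid is hinged at x = -105 mm (robot's side) about the jig's y axis at height 58 mm; shut, its tongue points to the jig's +x. Under it a green circuit board on springs stands 8 mm proud of its pressed place.
- lid (a joint): Lid angle, rad: 0 fully shut (level, underside at height 58 mm); grows as the tongue swings up towards the robot; starts 0.9 to 1.35, stop 1.5. Friction (0.2 N m) holds it when steep; below about 0.5 rad it may sink by itself. Left unpressed it rests on the springs at about 0.06 rad (hole 11 mm high); fully shutting it takes about 6 N at the hole.
- lid_hinge (a point): Lid's hinge axis, mid-width; axes turn with the lid: x towards the tongue, y along the hinge, z out of its outer face (at z = 10 mm; underside z = 0). The lid (220 g) is a steel frame 140 mm wide, 162 mm long from the hinge, with a window 24 to 116 mm out, a solid cross bar 116 to 162 mm out, then a 50 mm wide tongue out to 210 mm.
- lid_hole (a point): Centre of the round hole (15 mm wide, right through) in the lid's tongue, at the outer face of the lid, 186 mm from the hinge axis; axes as lid_hinge.
- base_hole (a point): Centre of the mouth of the round upright hole (16 mm wide, right through) in the jig's base, 58 mm above the bench, 81 mm from the jig's origin along its x. With the lid shut the tongue's hole lies right above it.
- pin: The slim pin to use, steel, 80 g, upright in a stand socket (5 mm play all round), flange resting on the stand. Shank 12 mm thick, 45 mm long, tapered foot; round flange 32 mm wide, 5 mm thick; above it a round grip 16 mm thick, 32 mm tall, its top 37 mm above the flange's underside. Origin on its axis at the flange's underside, z up along the grip.
- pin_tip (a point): Lower end of the slim pin's shank, on its axis, 45 mm below the underside of the flange.
- stand: Pale grey pin stand, a fixed block 150 (x) x 60 (y) x 55 mm high with two sockets 80 mm apart along its x (at x = -40 and +40 mm), left or right of the jig; origin at the centre of its underside. Which pin is in which socket varies.
- thick_pin: The other pin, not to be used and not to be moved: shank 20 mm thick, the same flange, grip 26 mm thick, top 32 mm above the flange's underside. Origin at the underside of the flange.
- tray: Grey divided screw tray, fixed, 150 x 100 x 40 mm high, on the other side of the jig from the stand; origin at the centre of its underside.
- spool: White spool of solder wire standing on its flange, 60 mm wide, 45 mm high; bystander. Origin at the centre of its underside.
- screwdriver: Black-handled screwdriver about 180 mm long lying on the bench; bystander. Origin under its middle, x along the shaft.
- meter: Dark hand multimeter lying flat, 170 x 85 x 36 mm; bystander. Origin at the centre of its underside.
- flux: White plastic bottle with black cap, 48 mm wide, 110 mm high; bystander. Origin at the centre of its underside.
- board: Loose green circuit board, 90 x 60 mm and 15 mm high; bystander. Origin at the centre of its underside.
- mug: White mug, 80 mm wide, 90 mm high; bystander. Origin at the centre of its underside.

How it is judged (in metres and radians):
On the way, in this order (a step that is already met when the one before it is completed fails the run):
1. the lid is swung down onto the spring-borne board (value of joint lid below 0.12 rad), for 0.2 s.
2. the slim pin has passed through the tongue's hole and into the base hole (horizontal distance between pin_tip and base_hole below 0.004 m and z of pin_tip in the frame of base_hole below -0.01 m and z of pin_tip in the frame of lid_hole below -0.015 m), for 0.1 s.
At the end, for the whole second after the job is handed in: The robot, touching pin or lid with over 2 N, holds the lid shut (within 0.015 rad); the slim pin is upright (0.1 rad) and still, within 4 mm of both holes' centres, flange on the tongue (within 2.5 mm), tip over 30 mm into the base; bystanders left alone (value of joint lid below 0.015 rad and horizontal distance between pin_tip and base_hole below 0.004 m and horizontal distance between pin and lid_hole below 0.004 m and z of pin in the frame of lid_hole below 0.0025 m and z of pin_tip in the frame of base_hole below -0.03 m and angle between pin's own z axis and vertical below 0.1 rad and linear speed of pin below 0.02 m/s and (contact force between any of the fingers, the arm and pin above 2 N or contact force between any of the fingers, the arm and jig above 2 N)); the arm keeps its last pose, push and grip.
It fails at once if a bystander or the thick pin is shifted by more than 30 mm (distance of any of thick_pin, spool, screwdriver, meter, flux, board, mug from where it was at the start of the episode above 0.03 m).
It also fails if it takes over 58 s, if anything falls off the work surface, if the arm or the gripper's body presses on something with over 40 N, if the wrist force passes 120 N, or if a joint passes its speed limit or range.

## Working session

There is one attempt and no reset: what is moved stays moved. The work goes in short steps, Python scripts to look and compute and a tool call to move; the robot and the scene stay as the last step left them, time stands still between calls to the robot, and variables do not carry over. Pictures are saved under pics/ and viewed, about 8 in all and at most 12, crops included, and the job is handed in when it is done.

Besides the shell and the picture viewer there is one more tool, called after "Request:" as name(argument=value, ...), one argument or row to a line, values as JSON. step_arm: Moves the arm, as the interface text tells. Its arguments: {"type":"object","properties":{"targets":{"type":"array"},"force":{"type":"number"}},"required":["targets"]}

```bash
mkdir -p pics; cat > h.py <<'E'
from bench import *
import numpy as np, cv2
def snap(n,f): 
    im=read_camera(n); cv2.imwrite('pics/'+f,im[:,:,::-1]); return im
def proj(n,P):
    m=camera_model(n); R=np.array(m['rotation'])
    p=R.T@(np.array(P)-np.array(m['position'])); return (round(m['cx']+m['fx']*p[0]/-p[2],1),round(m['cy']+m['fy']*-p[1]/-p[2],1))
def ray(n,u,v,z):
    m=camera_model(n); R=np.array(m['rotation']); c=np.array(m['position'])
    d=R@np.array([(u-m['cx'])/m['fx'],-(v-m['cy'])/m['fy'],-1]); return c+d*(z-c[2])/d[2]
E
python3 - <<'E'
from h import *
print(camera_model('top')); print(camera_model('side')); print(get_obs())
for c in('top','side'):
    snap(c,c+'0.png')
    for l in 'jig lid_hinge lid_hole base_hole pin pin_tip stand thick_pin tray spool screwdriver meter flux board mug'.split():
        r=mark_of(c,l); print(c,l,[(np.round(x['point'],3).tolist(),round(x['p'],2)) for x in r[:2]])
E
```

```text
{'fx': 448.60760647028667, 'fy': 448.60760647028667, 'cx': 318.0478619136834, 'cy': 231.45043897331587, 'position': array([ 0.38543634, -0.01303319,  1.27768459]), 'rotation': array([  9.16953984,   0.27229797, -89.34863138])}
{'fx': 450.09696175694125, 'fy': 450.09696175694125, 'cx': 321.9768865161566, 'cy': 240.41712158938577, 'position': array([ 0.31103844, -0.70492858,  0.92186646]), 'rotation': array([ 41.13362073,   0.92413191, -22.90005008])}
{'time_s': 0.0, 'q': array([ 8.89863461e+01,  2.05912964e+01,  6.32680465e-01, -1.98382696e-02,
       -7.01356497e+01, -1.65066706e+01]), 'qd': array([ 0.03201003,  0.09825021, -0.00959314,  0.04605625,  0.02810616,
       -0.04981843]), 'joint_torque': array([ 8.20267860e-05, -5.83329213e+01,  2.93437850e+01,  6.93706244e+00,
       -5.82972541e-03,  2.74429439e-06]), 'tcp_pos': array([0.20308902, 0.64320935, 0.23035783]), 'eef_rot': array([ 1.79904320e+02, -8.90542503e-03, -1.75270733e+01]), 'force': array([-0.66475716,  0.09760586, -0.10113887]), 'torque': array([ 0.06323708,  0.02467154, -0.0272314 ]), 'width': 0.08515910076674885}
t
[... 752 characters left out ...]
06], 0.94), ([0.563, 0.276, 0.003], 0.58)]
side lid_hinge [([0.446, -0.027, 0.06], 0.9)]
side lid_hole [([0.486, -0.028, 0.239], 0.94)]
side base_hole [([0.632, -0.025, 0.056], 0.71)]
side pin [([0.57, -0.251, 0.058], 0.52)]
side pin_tip []
side stand [([0.537, -0.268, -0.001], 0.96)]
side thick_pin [([0.494, -0.274, 0.052], 0.67)]
side tray [([0.562, 0.28, 0.003], 0.59)]
side spool [([0.76, 0.155, 0.001], 0.98)]
side screwdriver [([0.728, -0.174, -0.002], 0.6)]
side meter [([0.424, 0.469, 0.004], 0.84), ([0.57, -0.252, 0.055], 0.47)]
side flux [([0.663, 0.49, 0.001], 0.56)]
side board [([0.456, -0.473, -0.003], 0.92)]
side mug [([0.646, -0.451, -0.001], 0.88), ([0.725, -0.171, -0.0], 0.31)]
```

```bash
sed -i "s/R=np.array(m\['rotation'\])/R=Rot.from_euler('xyz',m['rotation'],degrees=True).as_matrix()/" h.py; sed -i '2a from scipy.spatial.transform import Rotation as Rot' h.py
python3 - <<'E'
from h import *
for c in('top','side'):
  print(c,[(n,proj(c,P)) for n,P in dict(bh=[.632,-.026,.058],hinge=[.447,-.027,.058],hole=[.484,-.027,.242],pin=[.57,-.255,.055],thick=[.495,-.27,.055],pintop=[.57,-.255,.092]).items()])
E
```

```text
top [('bh', (np.float64(325.8), np.float64(213.8))), ('hinge', (np.float64(325.6), np.float64(280.9))), ('hole', (np.float64(326.7), np.float64(260.8))), ('pin', (np.float64(408.8), np.float64(237.0))), ('thick', (np.float64(414.9), np.float64(264.2))), ('pintop', (np.float64(411.5), np.float64(234.9)))]
side [('bh', (np.float64(339.8), np.float64(241.5))), ('hinge', (np.float64(270.9), np.float64(264.8))), ('hole', (np.float64(278.5), np.float64(206.6))), ('pin', (np.float64(357.2), np.float64(322.8))), ('thick', (np.float64(328.6), np.float64(340.6))), ('pintop', (np.float64(357.9), np.float64(313.8)))]
```

View pics/top0.png

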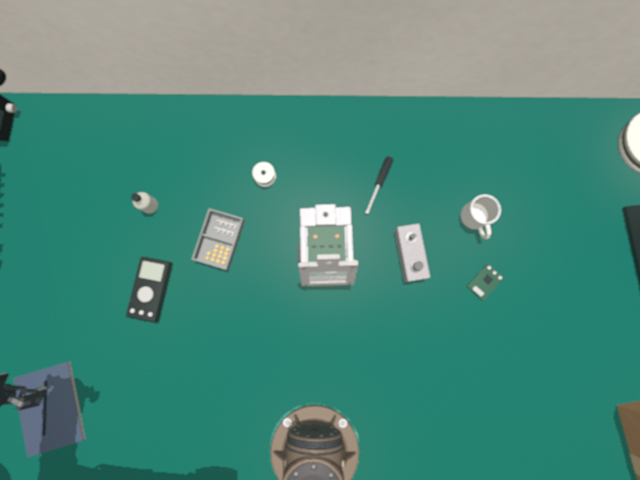

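View pics/side0.png

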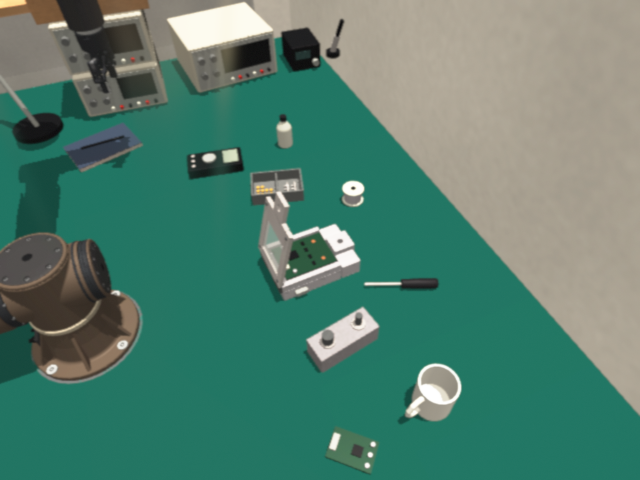

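Request:
step_arm(
  targets=[
    [14,-42,10,0,0,0.038,1],
    [14,-42,10,0,0,0.038,1],
    [14,-42,10,0,0,0.038,1],
    [14,-42,10,0,0,0.038,1],
    [14,-42,10,0,0,0.038,1],
    [14,-42,10,0,0,0.038,1],
    [14,-42,10,0,0,0.038,1],
    [14,-42,10,0,0,0.038,1],
  ],
)

```text
time_s: 2.4
tcp_pos: [0.3154, 0.3058, 0.312]
eef_rot: [-180.0, -0.0, 0.0]
force: [0.9, -0.4, 0.1]
width: 0.0003
```

```bash
python3 - <<'E'
import bench
print([ (n,getattr(bench,n)) for n in dir(bench) if not n.startswith('__')])
print(bench.get_obs()['tcp_pos'],bench.get_obs()['eef_rot'])
E
```

```text
[('IKError', <class 'bench.IKError'>), ('boxes_of', <function make.<locals>.keyed.<locals>.call at 0x7f2c1e65c7c0>), ('camera_model', <function make.<locals>.<lambda> at 0x7f2c1e65c680>), ('get_obs', <function make.<locals>.<lambda> at 0x7f2c1e65c5e0>), ('grip_point_offset', -0.0187), ('mark_of', <function make.<locals>.keyed.<locals>.call at 0x7f2c1e65c900>), ('read_camera', <function make.<locals>.drawn_camera at 0x7f2c1e65c0e0>), ('sign_off', <function connect.<locals>.done at 0x7f2c1ec5f740>)]
[0.31543375 0.30584115 0.31200757] [-1.79953202e+02 -2.51474697e-02  1.22203749e-02]
```

Request:
step_arm(
  targets=[
    [14,-42,0,0,0,0,1],
    [14,-42,0,0,0,0,1],
    [14,-42,0,0,0,0,1],
    [14,-42,0,0,0,0,1],
    [14,-42,0,0,0,0,1],
    [14,-42,0,0,0,0,1],
    [14,-42,0,0,0,0,1],
    [12,-39,0,0,0,0,1],
  ],
)

```text
time_s: 3.2
tcp_pos: [0.4254, -0.0273, 0.3118]
eef_rot: [-180.0, -0.1, -0.1]
force: [-0.3, 0.5, 0.3]
width: 0.0001
```

Request:
step_arm(
  targets=[
    [0,0,-30,0,0,0,1],
    [0,0,-30,0,0,0,1],
    [0,0,-25,0,0,0,1],
    [15,0,0,0,0,0,1],
    [0,0,0,0,0,0,1],
  ],
)

```text
time_s: 3.7
tcp_pos: [0.442, -0.0253, 0.2268]
eef_rot: [180.0, -0.0, -0.1]
force: [-0.3, -0.1, 0.2]
width: 0.0001
```

Request:
step_arm(
  targets=[
    [14,-1,-6,0,0,0,1],
    [14,-1,-6,0,0,0,1],
    [15,0,-5,0,0,0,1],
    [16,0,-5,0,0,0,1],
    [14,0,-8,0,0,0,1],
    [14,0,-8,0,0,0,1],
    [0,0,0,0,0,0,1],
  ],
)

```text
time_s: 4.4
tcp_pos: [0.5289, -0.0271, 0.1883]
eef_rot: [180.0, -0.0, -0.1]
force: [0.5, 0.2, -0.7]
width: 0.0001
```

Request:
step_arm(
  targets=[
    [12,0,-10,0,0,0,1],
    [12,0,-11,0,0,0,1],
    [10,0,-12,0,0,0,1],
    [10,0,-13,0,0,0,1],
    [7,0,-14,0,0,0,1],
    [7,0,-15,0,0,0,1],
    [7,0,-21,0,0,0,1],
    [0,0,0,0,0,0,1],
  ],
)

```text
time_s: 5.2
tcp_pos: [0.5908, -0.0278, 0.0886]
eef_rot: [179.9, 0.3, -0.1]
force: [-0.4, -0.4, 0.3]
width: 0.0003
```

```bash
python3 - <<'E'
from h import *
print(get_obs()['force'],get_obs()['tcp_pos'])
im=snap('side','s1.png'); cv2.imwrite('pics/s1c.png',cv2.resize(im[150:370,200:440,::-1],None,fx=3,fy=2.7))
print(mark_of('side','lid_hole')[:1],mark_of('side','pin')[:1])
E
```

```text
[-0.36055122 -0.37147691  0.30018139] [ 0.59076994 -0.02776635  0.08856071]
[{'point': [0.6359, -0.0238, 0.0793], 'p': 0.72}] [{'point': [0.5698, -0.2537, 0.0553], 'p': 0.63}]
```

View pics/s1c.png

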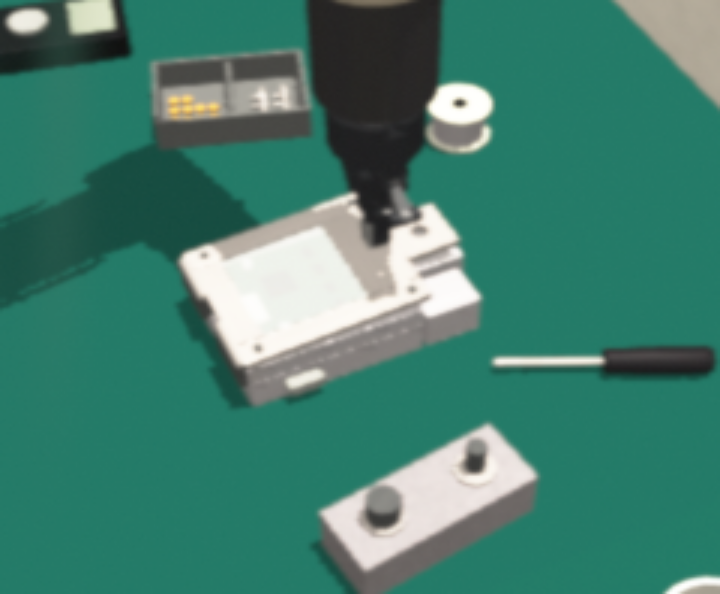

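Request:
step_arm(
  targets=[
    [0,0,40,0,0,0,1],
    [0,0,40,0,0,0,0],
    [-3,-40,20,0,0,0,-1],
    [-3,-40,0,0,0,0,-1],
    [-3,-40,0,0,0,0,-1],
    [-3,-40,0,0,0,0,-1],
    [-3,-40,0,0,0,0,-1],
    [-6,-26,0,0,0,0,-1],
  ],
)

```text
time_s: 6.15
tcp_pos: [0.5711, -0.2557, 0.1938]
eef_rot: [180.0, -0.1, -0.2]
force: [-0.3, 0.3, -0.9]
width: 0.0849
```

```bash
python3 - <<'E'
from h import *
print(get_obs()['tcp_pos'])
from collections import defaultdict
D=defaultdict(list)
for i in range(5):
  for c in('top','side'):
    read_camera(c)
    for l in('lid_hole','pin'):
      r=mark_of(c,l)
      if r: D[c,l].append(r[0]['point'])
for k in D: print(k,len(D[k]),np.round(np.mean(D[k],0),4),np.round(np.std(D[k],0),4))
im=snap('top','t2.png'); cv2.imwrite('pics/t2c.png',cv2.resize(im[190:300,280:440,::-1],None,fx=5,fy=5,interpolation=cv2.INTER_CUBIC))
E
```

```text
[ 0.57105564 -0.25572319  0.19382346]
('top', 'lid_hole') 5 [ 0.6308 -0.0194  0.0839] [0.0025 0.0017 0.001 ]
('top', 'pin') 5 [ 0.5857 -0.2981  0.0446] [0.0303 0.0787 0.0205]
('side', 'lid_hole') 5 [ 0.6342 -0.0235  0.0786] [0.0015 0.0006 0.0011]
('side', 'pin') 5 [ 0.5708 -0.2537  0.0551] [0.0005 0.0009 0.0019]
```

View pics/t2c.png

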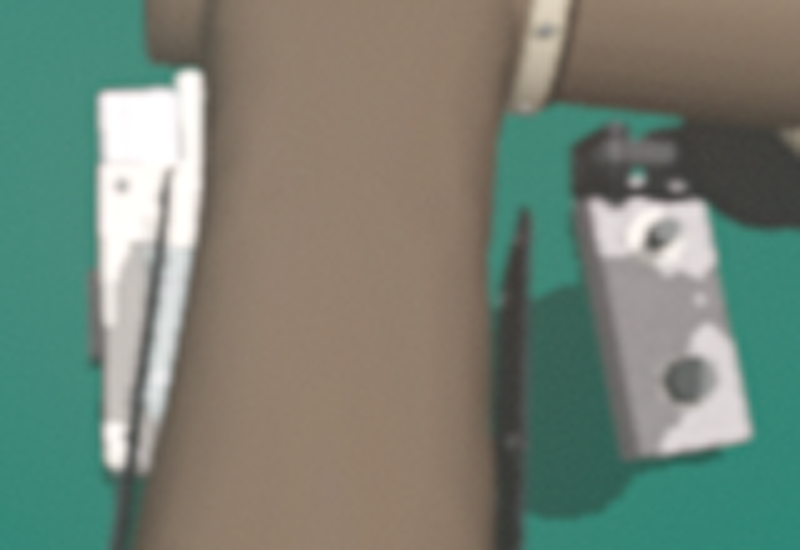

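Request:
step_arm(
  targets=[
    [0,2,-40,0,0,0,-1],
    [0,0,-40,0,0,0,-1],
    [0,0,-30,0,0,0,-1],
    [0,0,-10,0,0,0,-1],
    [0,0,-10,0,0,0,-1],
    [0,0,0,0,0,0,-1],
  ],
)

```text
time_s: 8.3
tcp_pos: [0.5713, -0.2514, 0.0621]
eef_rot: [180.0, 0.0, -0.1]
force: [-0.6, 0.5, 0.8]
width: 0.0851
```

Request:
step_arm(
  targets=[
    [0,0,0,0,0,0,1],
    [0,0,0,0,0,0,1],
    [0,0,0,0,0,0,1],
    [0,0,0,0,0,0,1],
    [0,0,0,0,0,0,1],
    [0,0,0,0,0,0,1],
  ],
  force=50,
)

```text
time_s: 8.9
tcp_pos: [0.5716, -0.2517, 0.0631]
eef_rot: [180.0, -0.1, -0.1]
force: [-1.6, -1.1, 5.5]
width: 0.0142
```

Request:
step_arm(
  targets=[
    [0,0,20,0,0,0,1],
    [0,0,30,0,0,0,1],
    [0,0,40,0,0,0,1],
    [0,0,20,0,0,0,1],
    [0,0,0,0,0,0,1],
  ],
)

```text
time_s: 9.4
tcp_pos: [0.573, -0.2517, 0.1759]
eef_rot: [179.9, -0.3, -0.1]
force: [0.2, 0.8, -1.4]
width: 0.0144
```

```bash
cat > m.py <<'E'
from h import *
from collections import defaultdict
def meas(names,cams=('side',),n=5):
  D=defaultdict(list);T=[]
  for i in range(n):
    for c in cams:
      read_camera(c)
      for l in names:
        r=[x for x in mark_of(c,l) if x['p']>.3]
        if r: D[c,l].append(r[0]['point'])
        T.append(get_obs()['tcp_pos'])
  o=get_obs(); print('tcp',np.round(np.mean(T,0),4),np.round(np.std(T,0),4),o['eef_rot'],o['force'],o['width'],o['time_s'])
  for k in D: print(k,len(D[k]),np.round(np.median(D[k],0),4),np.round(np.std(D[k],0),4))
E
python3 - <<'E'
from m import *
meas(['pin','pin_tip','lid_hole'],n=4)
im=snap('side','s3.png'); cv2.imwrite('pics/s3c.png',cv2.resize(im[200:360,270:430,::-1],None,fx=3.7,fy=3.7,interpolation=cv2.INTER_CUBIC))
E
```

```text
tcp [ 0.5709 -0.2512  0.1716] [0.0003 0.0001 0.0006] [ 1.79999763e+02 -8.90818522e-04 -1.03744497e-01] [-0.39478986  0.3860091  -1.22498587] 0.014598071685035978 10.2
('side', 'pin') 4 [ 0.5703 -0.2494  0.1628] [0.0022 0.0026 0.0207]
('side', 'pin_tip') 4 [ 0.5696 -0.2518  0.1188] [0.0013 0.0017 0.0025]
('side', 'lid_hole') 3 [ 0.6345 -0.0232  0.0782] [0.0009 0.0007 0.001 ]
```

View pics/s3c.png

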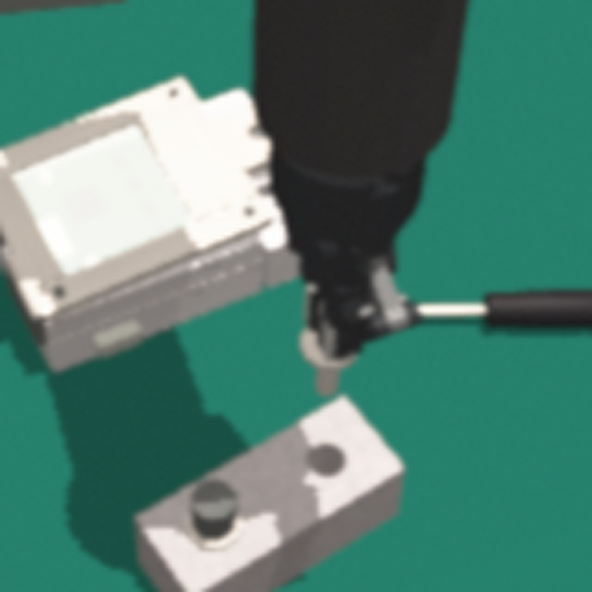

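Request:
step_arm(
  targets=[
    [10,35,0,0,0,0,1],
    [10,40,0,0,0,0,1],
    [10,40,0,0,0,0,1],
    [10,40,0,0,0,0,1],
    [10,40,0,0,0,0,1],
    [13,30,0,0,0,0,1],
    [0,0,0,0,0,0,1],
    [0,0,-10,0,0,0,1],
  ],
)

```text
time_s: 11.05
tcp_pos: [0.6352, -0.0254, 0.1632]
eef_rot: [-180.0, -0.1, 0.0]
force: [0.2, -0.8, -1.5]
width: 0.0143
```

```bash
python3 - <<'E'
from m import *
meas(['pin_tip','lid_hole'],('top','side'),n=5)
im=snap('side','s4.png'); cv2.imwrite('pics/s4c.png',cv2.resize(im[190:290,290:390,::-1],None,fx=6,fy=6,interpolation=cv2.INTER_CUBIC))
E
```

```text
tcp [ 0.6341 -0.0266  0.1622] [0.0004 0.0004 0.0005] [ 1.79997827e+02  3.92242855e-04 -1.01720329e-01] [ 0.48370368 -0.71161714 -0.72398765] 0.014177710934130687 12.55
('top', 'lid_hole') 5 [ 0.6314 -0.0189  0.0821] [0.001  0.0013 0.0016]
('side', 'pin_tip') 5 [ 0.6303 -0.0264  0.1077] [0.0024 0.0014 0.0014]
('side', 'lid_hole') 5 [ 0.6342 -0.0231  0.0787] [0.0013 0.0006 0.0013]
('top', 'pin_tip') 1 [ 4.523e-01 -4.761e-01 -1.000e-04] [0. 0. 0.]
```

View pics/s4c.png

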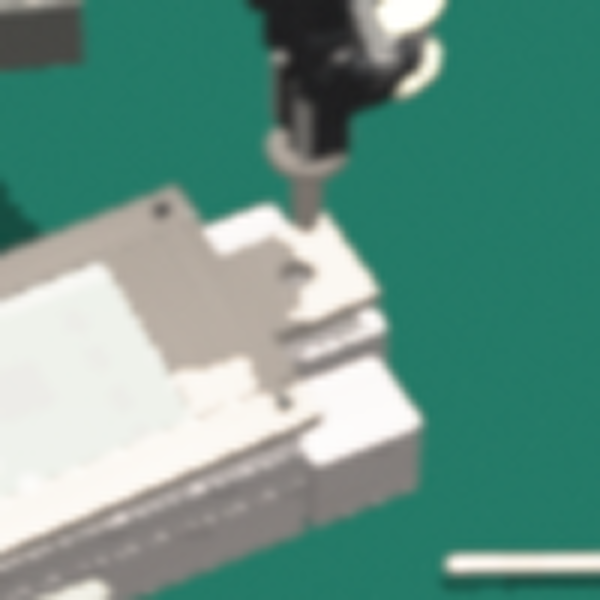

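```bash
python3 - <<'E'
from h import *
im=cv2.imread('pics/s4.png')
cv2.imwrite('pics/s4d.png',cv2.resize(im[215:245,325:355],None,fx=20,fy=20,interpolation=cv2.INTER_CUBIC))
print('hole',ray('side',339.5,235,.079)); 
for z in(.108,.118):print('tip',ray('side',341.5,228,z))
print(proj('side',[.633,-.0265,.079]),proj('side',[.633,-.0265,.1075]),proj('side',[.633,-.0265,.1525]))
print(proj('side',[.634,-.0265,.079]),proj('side',[.633,-.0255,.079]))
E
```

```text
hole [ 0.63232889 -0.02247715  0.079     ]
tip [ 0.63529706 -0.02690474  0.108     ]
tip [ 0.63131288 -0.03523563  0.118     ]
(np.float64(340.4), np.float64(236.0)) (np.float64(340.6), np.float64(228.3)) (np.float64(340.9), np.float64(215.5))
(np.float64(340.8), np.float64(235.9)) (np.float64(340.2), np.float64(235.7))
```

View pics/s4d.png

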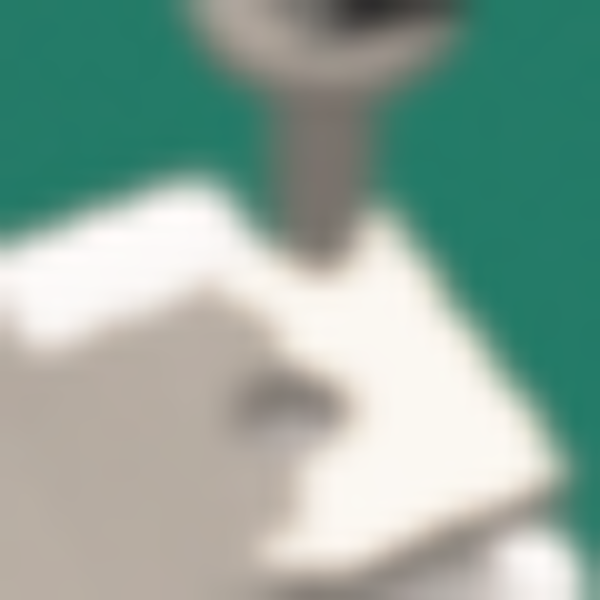

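Request:
step_arm(
  targets=[
    [-1,3,0,0,0,0,1],
    [0,0,-12,0,0,0,1],
    [0,0,-10,0,0,0,1],
    [0,0,0,0,0,0,1],
  ],
)

```text
time_s: 13.0
tcp_pos: [0.6317, -0.0235, 0.1377]
eef_rot: [180.0, 0.2, -0.1]
force: [-0.6, -1.3, -1.2]
width: 0.0143
```

```bash
python3 - <<'E'
from m import *
meas(['pin_tip','lid_hole'],('side',),n=3)
a=np.mean([read_camera('side').astype(float) for _ in range(6)],0)
b=np.mean([read_camera('top').astype(float) for _ in range(4)],0)
f=lambda i,s:cv2.resize(i[:,:,::-1].clip(0,255).astype('uint8'),(s,s),interpolation=cv2.INTER_CUBIC)
cv2.imwrite('pics/s5.png',np.hstack([f(a[215:245,325:355],480),f(b[195:235,305:345],320).repeat(1,0) if 0 else cv2.copyMakeBorder(f(b[195:235,305:345],320),0,160,0,0,cv2.BORDER_CONSTANT)]))
E
```

```text
tcp [ 0.6333 -0.0234  0.1403] [0.0002 0.0001 0.0004] [-1.79992469e+02 -2.90192873e-02 -1.00936562e-01] [-0.13465314 -0.56303312 -0.97265881] 0.014469602421811199 13.45
('side', 'pin_tip') 2 [ 0.6296 -0.0248  0.0856] [0.003  0.0009 0.0005]
('side', 'lid_hole') 3 [ 0.6333 -0.0232  0.0789] [0.0008 0.0009 0.0009]
```

View pics/s5.png

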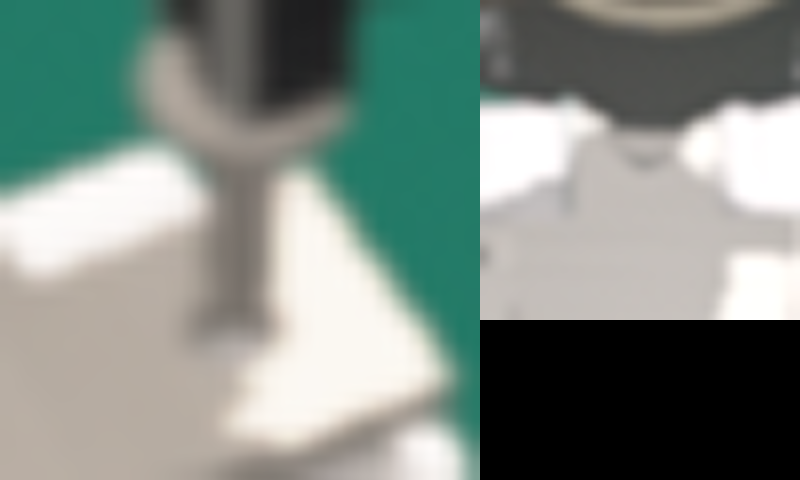

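Request:
step_arm(
  targets=[
    [-1,0,0,0,0,0,1],
    [0,0,-4,0,0,0,1],
    [0,0,-4,0,0,0,1],
    [0,0,0,0,0,0,1],
    [0,0,0,0,0,0,1],
  ],
)

```text
time_s: 14.45
tcp_pos: [0.6321, -0.0234, 0.132]
eef_rot: [180.0, 0.0, -0.1]
force: [-0.2, 0.1, -0.7]
width: 0.0142
```

Request:
step_arm(
  targets=[
    [0,0,-3,0,0,0,1],
    [0,0,-3,0,0,0,1],
    [0,0,0,0,0,0,1],
    [0,0,0,0,0,0,1],
  ],
)

```text
time_s: 14.85
tcp_pos: [0.6322, -0.0234, 0.1262]
eef_rot: [180.0, 0.0, -0.1]
force: [-0.5, 0.2, -0.5]
width: 0.0147
```

```bash
python3 - <<'E'
from m import *
meas(['pin','lid_hole'],('side',),n=3)
E
```

```text
tcp [ 0.6323 -0.0233  0.1264] [0. 0. 0.] [-1.79997831e+02 -5.74215908e-03 -1.04053951e-01] [-0.34476546  0.05258241 -1.47763847] 0.014213415253112639 15.3
('side', 'pin') 3 [ 0.6309 -0.0185  0.117 ] [0.0012 0.0018 0.0004]
('side', 'lid_hole') 3 [ 0.635  -0.0225  0.078 ] [0.001  0.0007 0.0006]
```

Request:
step_arm(
  targets=[
    [0,0,-4,0,0,0,1],
    [0,0,-4,0,0,0,1],
    [0,0,-4,0,0,0,1],
    [0,0,0,0,0,0,1],
  ],
)

```text
time_s: 15.7
tcp_pos: [0.6321, -0.0233, 0.1135]
eef_rot: [-180.0, 0.0, -0.1]
force: [1.1, 0.9, -1.3]
width: 0.0142
```

Request:
step_arm(
  targets=[
    [0,0,-4,0,0,0,1],
    [0,0,-4,0,0,0,1],
    [0,0,0,0,0,0,1],
  ],
)

```text
time_s: 16.0
tcp_pos: [0.6322, -0.0233, 0.1057]
eef_rot: [-180.0, 0.0, -0.1]
force: [1.3, 0.6, -2.9]
width: 0.0144
```

Request:
step_arm(
  targets=[
    [0,0,-5,0,0,0,1],
    [0,0,-5,0,0,0,1],
    [0,0,-4,0,0,0,1],
    [0,0,0,0,0,0,1],
  ],
)

```text
time_s: 16.4
tcp_pos: [0.6321, -0.0233, 0.0916]
eef_rot: [-180.0, 0.0, -0.1]
force: [1.9, 1.3, -1.9]
width: 0.0146
```

Request:
step_arm(
  targets=[
    [0,0,-4,0,0,0,1],
    [0,0,-4,0,0,0,1],
    [0,0,0,0,0,0,1],
    [0,0,0,0,0,0,1],
  ],
)

```text
time_s: 16.8
tcp_pos: [0.6325, -0.0234, 0.0844]
eef_rot: [-180.0, -0.0, -0.1]
force: [1.7, -0.8, 1.0]
width: 0.0142
```

Request:
step_arm(
  targets=[
    [0.5,0,-3,0,0,0,1],
    [0,0,-3,0,0,0,1],
    [0,0,-2,0,0,0,1],
    [0,0,0,0,0,0,1],
    [0,0,0,0,0,0,1],
  ],
)

```text
time_s: 17.3
tcp_pos: [0.633, -0.0233, 0.0764]
eef_rot: [-180.0, -0.0, -0.1]
force: [2.0, -0.1, 3.1]
width: 0.0143
```

Request:
step_arm(
  targets=[
    [0.5,0,-1,0,0,0,1],
    [0,0,-1,0,0,0,1],
    [0,0,0,0,0,0,1],
    [0,0,0,0,0,0,1],
  ],
  force=80,
)

```text
time_s: 17.7
tcp_pos: [0.6332, -0.0234, 0.0758]
eef_rot: [180.0, -0.0, -0.1]
force: [-3.6, 0.9, 13.3]
width: 0.0139
```

Request:
step_arm(
  targets=[
    [0,0,-1,0,0,0,1],
    [0,0,-1,0,0,0,1],
    [0,0,0,0,0,0,1],
    [0,0,0,0,0,0,1],
  ],
)

```text
time_s: 18.1
tcp_pos: [0.6333, -0.0234, 0.0755]
eef_rot: [180.0, -0.1, -0.0]
force: [-8.8, 2.6, 25.2]
width: 0.0139
```

Request:
step_arm(
  targets=[
    [-0.5,0,0.5,0,0,0,1],
    [0,0,0,0,0,0,1],
    [0,0,0,0,0,0,1],
    [0,0,0,0,0,0,1],
  ],
)

```text
time_s: 18.5
tcp_pos: [0.6333, -0.0234, 0.0757]
eef_rot: [180.0, -0.1, -0.1]
force: [-5.8, 2.0, 22.2]
width: 0.0133
```

```bash
python3 - <<'E'
from m import *
meas(['pin','lid_hole','jig','thick_pin','board'],('side',),n=3)
im=snap('side','s6.png'); cv2.imwrite('pics/s6c.png',cv2.resize(im[190:290,260:380,::-1],None,fx=6,fy=6,interpolation=cv2.INTER_CUBIC))
E
```

```text
tcp [ 0.6333 -0.0234  0.0757] [0. 0. 0.] [ 1.79985016e+02 -1.20098716e-01 -5.10101574e-02] [-5.3317236   1.18923163 21.49290137] 0.013903718859181456 19.4
('side', 'pin') 3 [ 0.6315 -0.0207  0.069 ] [0.0013 0.0001 0.0017]
('side', 'lid_hole') 3 [ 0.6357 -0.0224  0.0677] [0.0575 0.0827 0.031 ]
('side', 'jig') 3 [ 0.5513 -0.024   0.0051] [0.0014 0.002  0.0007]
('side', 'thick_pin') 3 [ 0.4925 -0.2735  0.0564] [0.0006 0.0013 0.0003]
('side', 'board') 3 [ 0.4555 -0.4722 -0.0025] [0.0007 0.0012 0.0018]
```

View pics/s6c.png

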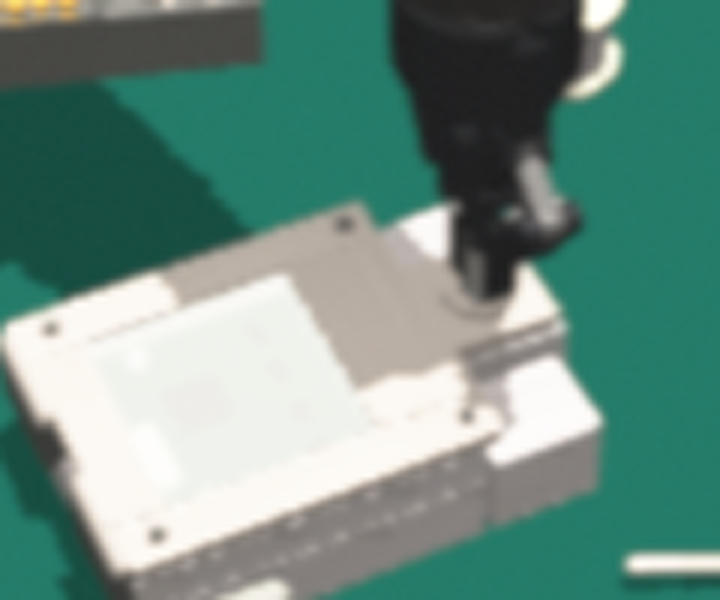

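```bash
python3 -c "
from bench import *
sign_off(); o=get_obs(); print(o['tcp_pos'],o['force'],o['time_s'])"
```

```text
the job is handed in; nothing more can be done
the job is handed in; nothing more can be done
```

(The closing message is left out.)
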